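# Unlock the plate carrier and peel off its cover

## Robot

A 6-joint arm with a two-finger parallel gripper is mounted at the origin on a cart in front of the work surface, level with it; the furniture and walls round the work are solid. World frame = base frame: x ahead of the robot, y to its left, z up, the work surface at z = 0. Lengths are in m, angles in rad, forces in N, time in s.
With the tool pointing down it reaches from about 0.3 to 0.875 m from the base axis. Payload 6.4 kg.
Tool frame: the origin (TCP) lies at the centre of the arm's flange, where the gripper is bolted on; the fingertips stand 173 mm ahead of it and the grasp point (between the pads) lies 155 mm ahead of it; z points along the fingers, y is the line along which they close (so a half turn about z gives the same grasp; the last joint's range is limited). The gripper opens to 85 mm and grips with 20 to 120 N. Pads are 22 mm wide; open, the fingers measure 114 mm over their backs; the gripper's body (76 mm by 85 mm) begins 54 mm behind the grasp point. The pads swing forward as they close: fully open they stand 13 mm farther back than shut.
Start: joints at [1.021, 0.181, 1.607, -0, 1.354, -0.206], TCP at [0.194, 0.541, 0.405] pointing down, gripper open.
Joint ranges: [-2.99, 2.99], [-0.89, 2.07], [0.3, 2.58], [-1.14, 4.28], [0, 2.63], [-3.12, 3.12]. Speed limits (rad/s): [2.57, 2.57, 3.01, 3.14, 3.14, 3.14].

## Interface

Orientations are given as a unit quaternion [w, x, y, z].
In Python, from bench import get_obs, camera, get_calibration, hand_in gives the robot as it stands. The module is installed in compiled form; this text tells all that it offers.
- The arm moves only by the tool drive_tool, never from a script. Its argument "increments" is a list of rows, each a list of 2 entries, a list of its own where there are three numbers: the shift along the tool's x, y, z normalised to -1 to 1, where 1 is 250 mm, then the turn about the tool's z normalised to -1 to 1, where 1 is 90 degrees. A call has exactly 8 rows; each row is the pose to reach, as a shift and turn from the pose commanded when the call began, along the tool's axes at that moment; what a row does not reach only later rows make up. A row lasts 1/8 s, in which the tool goes at most 62.5 mm and 10.7 degrees, less where a joint would pass 70% of its speed; a pose out of reach is approached as far as the arm can. A call with a number of a shift or a turn outside -1 to 1 is refused whole. A call with a gripper value outside its range is refused whole. "claw" is the closure, from 0 (fully open) to 1 (shut), set as the call begins (left out, the last holds). The fingers move at their own pace and stop on an object; the grip force is fixed at half the most. Time passes only in rows, so rows that repeat a pose let the fingers close, or fill a call up. It gives the time, the measured TCP pose, the force and the opening at its end, in the units of the state.
- get_obs(): the state, without advancing time (a new reading comes with each control period).
- camera(name): name is "side" or "top"; returns the picture (480x640x3 uint8, blue, green, red); there is no depth.
- get_calibration(name): a dict with "K" (3x3 intrinsics, pixels), "origin" and "orientation" of the camera in the world. Camera axes: x right, y down, z forward; pixel columns grow to the right and rows downward; lengths in m; the calibration is good to about 2 mm. A picture is of the moment at which its call begins. get_calibration takes no time and is no camera call.
- hand_in(): hands the job in, once; it reports no verdict.
The state is a dict: "time_s": time; "q": joint angles; "dq": joint speeds; "joint_efforts": joint torques, N m; "eef_pos": TCP position; "eef_rot": TCP orientation; "wrist_force": force on the tool from outside, world axes, zero at the start; "torque": the same for the moment, N m; "opening": opening from 0.0 (shut) to 1.0 (fully open).
Only numpy, scipy, OpenCV 4.12 (cv2) and the standard library are available. Lean on these libraries where they do the work, as an engineer would, in place of code of your own. Each camera call takes 0.05 s, during which the arm holds its last target. There are 200 camera calls.

## Task

Turn the red bayonet knob of the grey plate carrier clockwise until its lugs line up with the slot, lift it out and leave it in the clear open box. Then peel the snapped-on clear cover off the tray by its orange tab: raise the tab's corner first while the diagonally opposite corner is still seated, then lift the cover off. Finish while still holding the cover up by its tab, roughly level, over the middle of the black log book and well clear of it (cover 10 to 30 cm above the bench), and leave the two dishes in their tray and everything else where it stands.

Things in the scene. Friction and masses are not known exactly. Their poses are not given: they have to be found in the camera images.
- dock: Plate carrier, fixed: grey base 130 (x) x 225 (y) x 12 mm with a white tray 100 x 170 mm whose rim, 36 mm above the bench, carries the cover. Origin on the bench under the tray's centre. Four sprung catches, tops 51 mm above the bench, grip over the cover's long edges at (-54, 15), (-54, -50), (54, 45), (54, -60) mm; each lets go at about 3 to 4 N upward pull.
- knob_bar (a point): Grip point of the red knob's bar: 36 mm long (knob x) x 14 thick (y), from 20 mm below this point to 14 mm above. The 44 mm round flange under the bar (top 20 mm below this point) overlaps the cover's edge; the stem reaches 46 mm below. Locked, the bar stands 1.1 to 1.5 rad anticlockwise (from above) of the carrier's x axis.
- socket (a point): Middle of the steel bayonet socket's top, 41 mm above the bench, at (0, -101) mm on the carrier. Its slot, 14 mm wide, runs along the carrier's x. The knob's two lugs are parallel to its bar: turn the bar clockwise until it is parallel to the carrier's x axis (within 0.2 rad), then it lifts straight out and is free after 22 mm. 50 g; before that the lugs hold it down.
- knob: The whole red knob (same axes as knob_bar); origin on its axis at the underside of the flange, 24 mm below knob_bar.
- cover: Clear cover plate with blue rim, 100 (x) x 170 (y) x 4 mm, 70 g, with a 6 mm deep skirt below that nests in the tray with 2.5 mm play; origin at the centre of the plate's underside, axes along the carrier's at the start.
- cover_tab (a point): Grip point of the orange upright tab on the cover's corner: 26 mm long x 9 thick, from the plate's top face (22 mm below this point) to 16 mm above it. Its length runs along the line 120 degrees anticlockwise from the cover's +x, pointing to the corner: grip it across that line. At (-36, 70, 26) mm in the cover's frame, same axes.
- cover_center (a point): Centre of the cover plate (2 mm above the cover's origin).
- tab_corner (a point): The cover's corner beside the tab, plate underside, at (-50, 85, 0) mm in the cover's frame; seated it is 36 mm above the bench.
- far_corner (a point): The diagonally opposite corner of the cover, plate underside, at (50, -85, 0) mm in the cover's frame; seated 36 mm above the bench. The cover peels by pivoting about it; with the tab's corner up about 60 mm (0.3 rad) all catches but perhaps the one nearest this corner have let go.
- parts_box: Clear open box, loose, 106 (x) x 76 (y) x 35 mm outside, walls 2 mm, floor 2 mm; origin under its centre.
- log_book: Closed black log book lying flat, 210 (x) x 153 (y) x 16 mm; origin under its centre.
- dish_a: Petri dish, 59 mm across, 14 mm high, in the tray under the cover; origin under its centre.
- dish_b: The second petri dish, the same.
- green_bottle: Bystander: white bottle with green cap, 52 mm across, 82 mm high; origin under its centre.
- label_roll: Bystander: roll of white labels lying flat, 60 mm across, 26 mm high; origin under its centre.
- timer: Bystander: white lab timer, 62 x 62 x 19 mm; origin under its centre.
- small_bottle: Bystander: small brown bottle with white cap, 34 mm across, 64 mm high; origin under its centre.
Mind the look-alikes: they are no part of the job. There is more than one size of the knob; the job needs the smaller.

How it is judged:
By the outcome, as a careful person would: the job done as asked, in the order asked, and still so for the second after the job is handed in, while the arm keeps its last pose, push and grip.
It also fails if it takes over 61 s, if anything falls off the work surface, if the arm or the gripper's body presses on something with over 40 N, if the wrist force passes 120 N, or if a joint passes its speed limit or range.

## Working session

There is one attempt and no reset: what is moved stays moved. The work goes in short steps, Python scripts to look and compute and a tool call to move; the robot and the scene stay as the last step left them, time stands still between calls to the robot, and variables do not carry over. Pictures are saved under pics/ and viewed, on a budget of 10 in all, crops included, one or two more only if the job needs it, and the job is handed in when it is done.

Besides the shell and the picture viewer there is one more tool, called by a JSON object that holds its "name" and its "arguments", one argument or row to a line. drive_tool: Moves the arm, as the interface text tells. Its arguments: {"type":"object","properties":{"increments":{"type":"array","items":{"type":"array"}},"claw":{"type":"number"}},"required":["increments"]}

```bash
mkdir -p pics; python3 - <<'E'
from bench import *
import cv2
o=get_obs(); print(o)
for n in("top","side"):
    cv2.imwrite(f"pics/{n}0.png",camera(n)); print(n,get_calibration(n))
E
```

```text
{'time_s': 0.0, 'q': array([ 1.02066415e+00,  1.81537760e-01,  1.60798560e+00,  8.35644736e-06,
        1.35378650e+00, -2.06295022e-01]), 'dq': array([ 0.00099409,  0.0003536 ,  0.00064056,  0.00167888, -0.00015806,
       -0.00199264]), 'joint_efforts': array([ 1.16657997e-03, -4.44850838e+01, -3.51349247e+01, -5.41169311e-05,
        9.01473948e-03,  1.44376151e-05]), 'eef_pos': array([0.19368246, 0.54113792, 0.40379656]), 'eef_rot': array([-3.20839304e-04,  1.71073782e-01,  9.85257846e-01, -7.96414600e-04]), 'wrist_force': array([-0.27069285, -0.19134953, -0.33439365]), 'torque': array([ 0.0175807 , -0.01826989,  0.04272174]), 'opening': 1.0014381570312323}
top {'K': array([[496.09446079,   0.        , 321.06908162],
       [  0.        , 496.09446079, 235.89463734],
       [  0.        ,   0.        ,   1.        ]]), 'origin': array([0.42696036, 0.01839431, 1.19225273]), 'orientation': array([-0.04377286,  0.71354644, -0.69680632,  0.0582784 ])}
side {'K': array([[467.80828197,   0.        , 313.86347368],
       [  0.        , 467.80828197, 244.90575922],
       [  0.        ,   0.        ,   1.        ]]), 'origin': array([ 0.14929459, -1.01126779,  0.65238392]), 'orientation': array([-0.51384655,  0.83489622, -0.17186363,  0.09681383])}
```

View pics/top0.png

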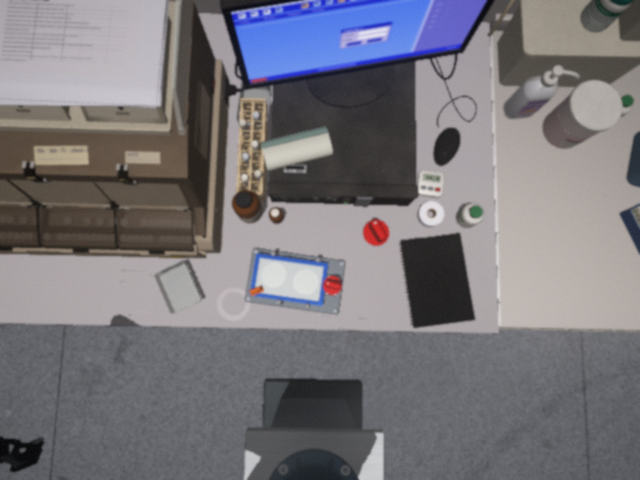

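View pics/side0.png

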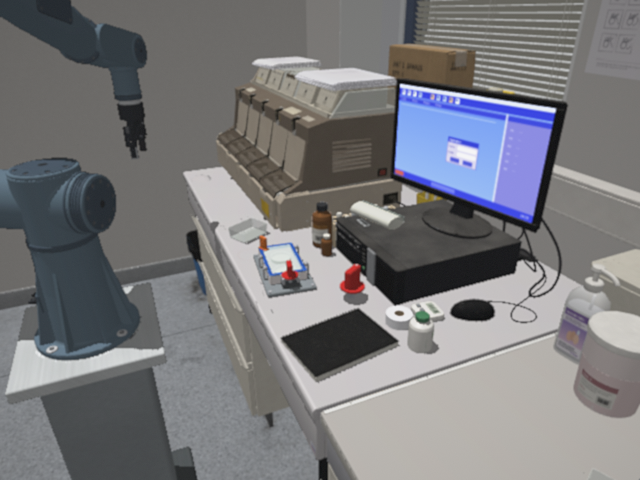

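Top view: the carrier is near (290,280), with the small locked knob at (333,285) and the orange tab at (256,291). The box is at (180,286), the book at (437,280), and the big look-alike knob at (376,232).

```bash
cat > h.py <<'E'
import numpy as np, cv2
from scipy.spatial.transform import Rotation as R
from bench import *
def rot(q): return R.from_quat(np.r_[q[1:],q[0]]).as_matrix()
def ray(n,uv,z):
    c=get_calibration(n); uv=np.atleast_2d(uv).astype(float)
    d=(rot(c["orientation"])@np.linalg.inv(c["K"])@np.c_[uv,np.ones(len(uv))].T).T
    o=c["origin"]; return o+d*((z-o[2])/d[:,2])[:,None]
def proj(n,P):
    c=get_calibration(n); p=(np.atleast_2d(P)-c["origin"])@rot(c["orientation"])@c["K"].T
    return p[:,:2]/p[:,2:]
def mask(im,lo,hi,roi):  # hsv
    m=cv2.inRange(cv2.cvtColor(im,cv2.COLOR_BGR2HSV),lo,hi); z=np.zeros_like(m)
    x0,y0,x1,y1=roi; z[y0:y1,x0:x1]=m[y0:y1,x0:x1]; return z
def big(m):
    c=max(cv2.findContours(m,cv2.RETR_EXTERNAL,cv2.CHAIN_APPROX_NONE)[0],key=cv2.contourArea); return c[:,0]
def rect(n,c,z):
    P=ray(n,c,z)[:,:2].astype(np.float32); (x,y),(w,h),a=cv2.minAreaRect(P)
    if w>h: w,h,a=h,w,a-90   # a: direction of short side
    return np.round([x,y,w,h,(a+90)%180-90],4)
def step(goal,psi=None,scale=True):
    """tool-frame increments to bring the GRASP point to goal, tool-y heading psi"""
    o=get_obs(); T=rot(o["eef_rot"]); g=o["eef_pos"]+T@[0,0,.155]
    d=T.T@(np.array(goal)-g); cur=np.arctan2(T[1,1],T[0,1])
    r=0 if psi is None else -((psi-cur+np.pi/2)%np.pi-np.pi/2)
    print("grasp",g.round(4),"psi",cur.round(3),"shift",(d/.25).round(3),"turn",round(r/(np.pi/2),3),"q6",o["q"][5].round(2),"t",o["time_s"])
E
python3 - <<'E'
from h import *
im=cv2.imread("pics/top0.png"); s=cv2.imread("pics/side0.png")
b=big(mask(im,(100,120,80),(125,255,255),(235,235,345,325))); print("cover",rect("top",b,.040))
k=big(mask(im,(0,120,60),(9,255,255),(315,265,350,305))|mask(im,(172,120,60),(180,255,255),(315,265,350,305)))
print("knob",ray("top",[k.mean(0)],.05), cv2.boundingRect(k))
t=big(mask(im,(4,150,120),(18,255,255),(240,275,270,305))); print("tab",ray("top",[t.mean(0)],.07),rect("top",t,.075))
l=big(mask(im,(0,0,0),(180,255,60),(395,225,485,335))); print("book",rect("top",l,.016))
A=cv2.resize(im[235:325,235:355],None,fx=5,fy=5,interpolation=cv2.INTER_CUBIC)
B=cv2.resize(im[250:325,140:220],None,fx=2.5,fy=2.5,interpolation=cv2.INTER_CUBIC)
o=np.zeros((450,800,3),np.uint8); o[:450,:600]=A; o[:B.shape[0],600:800]=B[:,:200]
C=cv2.resize(s[255:305,260:325],None,fx=3,fy=3,interpolation=cv2.INTER_CUBIC); o[250:400,600:795]=C
cv2.imwrite("pics/crop1.png",o)
E
```

```text
cover [ 0.502   0.068   0.0808  0.1684 -6.768 ]
knob [[ 0.48036127 -0.03095043  0.05      ]] (324, 276, 17, 19)
tab [[0.46307115 0.14142013 0.07      ]] [4.63200e-01 1.40700e-01 9.10000e-03 2.43000e-02 2.32214e+01]
book [  0.5009  -0.2806   0.1434   0.2046 -81.1842]
```

View pics/crop1.png

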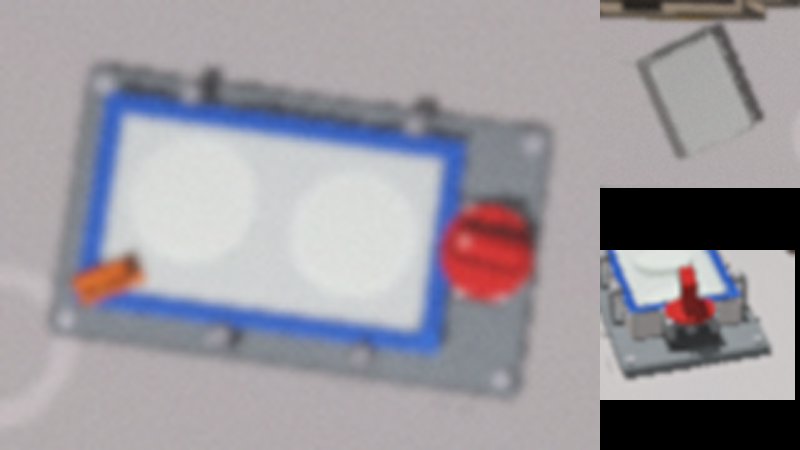

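Crop: the carrier is turned a few degrees clockwise. The knob's bar shows as a bright stripe from (460,238) to (528,258) in the crop, and the box's corners are at about (638,62), (722,27), (762,120) and (682,157).

```bash
python3 - <<'E'
from h import *
im=cv2.imread("pics/top0.png")
base=np.array([(97,65),(550,128),(520,395),(52,332)])/5+235
print("base",rect("top",base.astype(np.float32),.012))
m=mask(im,(95,60,40),(130,255,255),(240,245,335,312)); c=cv2.findContours(m,cv2.RETR_EXTERNAL,cv2.CHAIN_APPROX_NONE)[0]
c=[x for x in c if cv2.contourArea(x)>100]; print(len(c),"cover",rect("top",np.vstack(c)[:,0],.040))
W=ray("top",np.array([(460,238),(528,258),(455,255),(530,277),(462,217),(530,238)])/5+235,.079)[:,:2]
for a,b in zip(W[::2],W[1::2]): print("bar",a.round(4),np.degrees(np.arctan(np.divide(*(a-b)[::-1]))).round(1))
bx=np.array([(38,62),(122,27),(162,120),(82,157)])/2.5+[140,250]
print("box",rect("top",bx.astype(np.float32),.035))
x,y,_,_,a=rect("top",base.astype(np.float32),.012)
for name,ps in(("cov",np.r_[rect("top",np.vstack(c)[:,0],.040)][[0,1,4]]),("base",np.array([x,y,a]))):
    a=np.radians(ps[2]);M=np.array([[np.cos(a),-np.sin(a)],[np.sin(a),np.cos(a)]])
    print(name,"socket",ps[:2]+M@[0,-.101],"tab",ps[:2]+M@[-.036,.070])
E
```

```text
base [ 0.4901  0.0531  0.1278  0.2221 -6.3191]
1 cover [ 0.4924  0.0693  0.1048  0.1734 -6.7678]
bar [ 0.4839 -0.0183] 75.0
bar [ 0.4763 -0.0162] 75.0
bar [ 0.4933 -0.019 ] 74.2
box [  0.4695   0.3196   0.0828   0.0974 -63.7991]
cov socket [ 0.48049756 -0.03099622] tab [0.46490007 0.14305469]
base socket [ 0.47898337 -0.04728636] tab [0.46202332 0.12663707]
```

```bash
python3 - <<'E'
from h import *
step((.4805,-.031,.17),np.radians(-15.2))
E
```

```text
grasp [0.1936 0.541  0.2489] psi 1.227 shift [-1.852 -1.767  0.318] turn 0.95 q6 -0.21 t 0.1
```

{"name": "drive_tool", "arguments": {
  "increments": [
    [[-0.98, -0.95, 0.1], 0.95],
    [[-0.98, -0.95, 0.1], 0.95],
    [[-0.98, -0.95, 0.1], 0.95],
    [[-0.98, -0.95, 0.1], 0.95],
    [[-0.98, -0.95, 0.1], 0.95],
    [[-0.98, -0.95, 0.1], 0.95],
    [[-0.98, -0.95, 0.1], 0.95],
    [[-0.98, -0.95, 0.1], 0.95]
  ],
  "claw": 0
}}

```text
time_s: 1.1
eef_pos: [0.3445, 0.2345, 0.3794]
eef_rot: [-0.0, 0.797, 0.604, -0.0]
wrist_force: [-0.3, 0.7, -0.0]
opening: 1.0
```

```bash
python3 - <<'E'
from h import *
step((.4805,-.031,.15),np.radians(-15.2))
E
```

```text
grasp [0.3444 0.2345 0.2244] psi -0.273 shift [-0.876  0.811  0.297] turn -0.005 q6 0.58 t 1.1
```

{"name": "drive_tool", "arguments": {
  "increments": [
    [[-0.876, 0.811, 0.297], 0],
    [[-0.876, 0.811, 0.297], 0],
    [[-0.876, 0.811, 0.297], 0],
    [[-0.876, 0.811, 0.297], 0],
    [[-0.876, 0.811, 0.297], 0],
    [[-0.876, 0.811, 0.297], 0],
    [[-0.876, 0.811, 0.297], 0],
    [[-0.876, 0.811, 0.297], 0]
  ]
}}

```text
time_s: 2.1
eef_pos: [0.4822, -0.0282, 0.3056]
eef_rot: [-0.0, 0.794, 0.608, 0.0]
wrist_force: [-0.0, 0.3, -0.5]
opening: 1.004
```

```bash
python3 - <<'E'
from h import *
step((.4805,-.031,.069),np.radians(-15.2))
s=camera("side"); t=camera("top"); cv2.imwrite("pics/s2.png",s); cv2.imwrite("pics/t2.png",t)
A=cv2.resize(s[190:310,200:330],None,fx=3,fy=3); B=cv2.resize(t[230:330,260:370],None,fx=3.6,fy=3.6)
o=np.zeros((360,800,3),np.uint8); o[:,:390]=A; o[:,400:796]=B; cv2.imwrite("pics/c2.png",o)
E
```

```text
grasp [ 0.4822 -0.0282  0.1506] psi -0.264 shift [-0.013 -0.004  0.326] turn 0.001 q6 -0.04 t 2.1
```

View pics/c2.png

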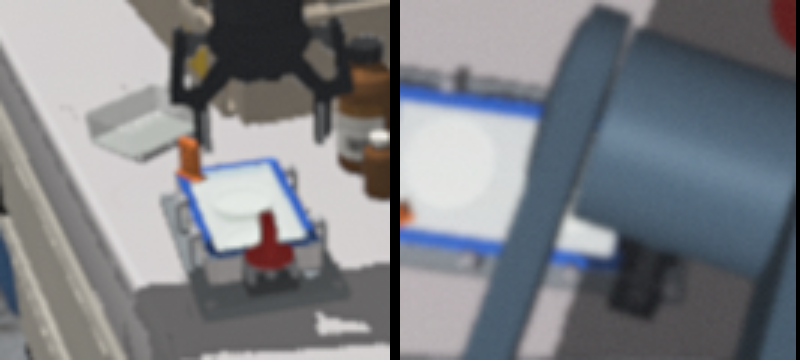

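The fingers straddle the bar in the side view (bar at (266,230) in the crop). Descending.

```bash
python3 - <<'E'
from h import *
print(proj("side",[(.4805,-.031,.079),(.4805,-.031,.045),(.463,.1415,.078),(.463,.1415,.04)]))
E
```

```text
[[288.16766272 262.44583305]
 [288.69781344 274.07544197]
 [261.4323928  236.81222374]
 [262.30839563 248.79063616]]
```

{"name": "drive_tool", "arguments": {
  "increments": [
    [[-0.01, -0.004, 0.1], 0],
    [[-0.01, -0.004, 0.2], 0],
    [[-0.01, -0.004, 0.28], 0],
    [[-0.01, -0.004, 0.328], 0],
    [[-0.01, -0.004, 0.328], 0],
    [[-0.01, -0.004, 0.328], 0],
    [[-0.01, -0.004, 0.328], 0],
    [[-0.01, -0.004, 0.328], 0]
  ]
}}

```text
time_s: 3.2
eef_pos: [0.4813, -0.0315, 0.224]
eef_rot: [0.0, 0.794, 0.607, 0.0]
wrist_force: [-0.8, -0.1, 0.2]
opening: 1.0
```

```bash
python3 - <<'E'
from h import *
step((.4805,-.031,.069),np.radians(-15.2)); print(get_obs()["wrist_force"])
E
```

```text
grasp [ 0.4814 -0.0316  0.069 ] psi -0.265 shift [ 0.001 -0.004 -0.   ] turn 0.0 q6 -0.05 t 3.2
[-0.83302204 -0.05390472  0.18890916]
```

{"name": "drive_tool", "arguments": {
  "increments": [
    [[0, 0, 0], 0],
    [[0, 0, 0], 0],
    [[0, 0, 0], 0],
    [[0, 0, 0], 0],
    [[0, 0, 0], 0],
    [[0, 0, 0], 0],
    [[0, 0, 0], 0],
    [[0, 0, 0], 0]
  ],
  "claw": 1
}}

```text
time_s: 4.2
eef_pos: [0.4812, -0.0315, 0.2236]
eef_rot: [0.0, 0.794, 0.607, 0.0]
wrist_force: [0.1, -0.5, 2.1]
opening: 0.152
```

```bash
python3 - <<'E'
from h import *
step((.4805,-.031,.069),np.radians(-96.6)); o=get_obs(); print(o["wrist_force"],o["torque"],o["opening"])
E
```

```text
grasp [ 0.4812 -0.0315  0.0686] psi -0.265 shift [ 0.001 -0.003 -0.002] turn 0.904 q6 -0.05 t 4.2
[ 0.12106596 -0.48451977  2.06568716] [ 0.03351101 -0.042806    0.02185953] 0.15190539132244113
```

Gripped: opening 0.152 is about 13 mm. Turning clockwise now.

{"name": "drive_tool", "arguments": {
  "increments": [
    [[0, 0, 0], 0.11],
    [[0, 0, 0], 0.22],
    [[0, 0, 0], 0.33],
    [[0, 0, 0], 0.44],
    [[0, 0, 0], 0.55],
    [[0, 0, 0], 0.66],
    [[0, 0, 0], 0.78],
    [[0, 0, 0], 0.89]
  ]
}}

```text
time_s: 5.2
eef_pos: [0.4811, -0.0315, 0.2236]
eef_rot: [0.0, 0.999, -0.049, 0.0]
wrist_force: [0.3, 0.1, 2.9]
opening: 0.152
```

```bash
python3 - <<'E'
from h import *
step((.4805,-.031,.069),np.radians(-96.6)); o=get_obs(); print(o["wrist_force"],o["torque"],o["opening"])
E
```

```text
grasp [ 0.4811 -0.0315  0.0686] psi -1.669 shift [-0.003 -0.002 -0.002] turn 0.011 q6 1.36 t 5.2
[0.2575505  0.05445636 2.88411675] [ 0.00306631 -0.00653488  0.04671118] 0.15238011206855648
```

{"name": "drive_tool", "arguments": {
  "increments": [
    [[0, 0, 0], 0.01],
    [[0, 0, -0.03], 0.01],
    [[0, 0, -0.06], 0.01],
    [[0, 0, -0.1], 0.01],
    [[0, 0, -0.2], 0.01],
    [[0, 0, -0.3], 0.01],
    [[0, 0, -0.4], 0.01],
    [[0, 0, -0.4], 0.01]
  ]
}}

```text
time_s: 6.2
eef_pos: [0.4818, -0.0317, 0.3259]
eef_rot: [0.001, 0.999, -0.054, 0.002]
wrist_force: [1.4, -0.2, -1.6]
opening: 0.149
```

```bash
python3 - <<'E'
from h import *
o=get_obs(); print(o["wrist_force"],o["torque"],o["opening"])
step((.4695,.3196,.168),np.radians(26.2))
s=camera("side"); t=camera("top"); cv2.imwrite("pics/s3.png",s); cv2.imwrite("pics/t3.png",t)
A=cv2.resize(s[200:310,215:325],None,fx=3.5,fy=3.5); B=cv2.resize(t[245:325,140:220],None,fx=4.8,fy=4.8)
o=np.zeros((385,800,3),np.uint8); o[:,:385]=A; o[:384,400:784]=B; cv2.imwrite("pics/c3.png",o)
E
```

```text
[ 1.43904538 -0.1841225  -1.56148231] [-0.00717908  0.00221399  0.04610028] 0.1491113849726432
grasp [ 0.4825 -0.0319  0.1709] psi -1.678 shift [-0.203 -1.392  0.009] turn 0.64 q6 1.37 t 6.2
```

View pics/c3.png

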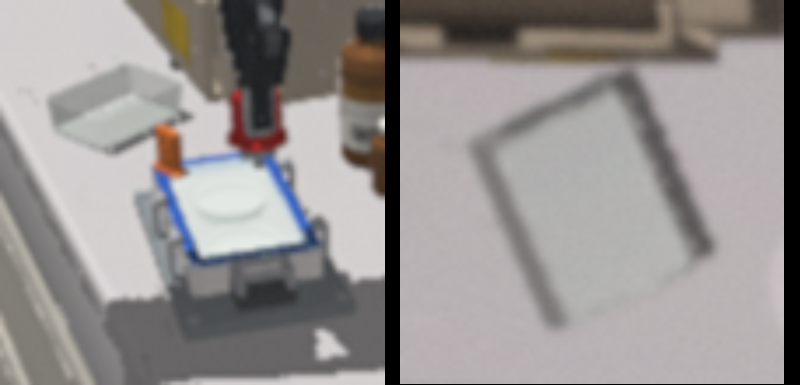

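The knob is out and held, and the box outline's middle is at about (180,286) in the top view. Carrying it over while turning back toward 26°.

{"name": "drive_tool", "arguments": {
  "increments": [
    [[-0.03, -0.2, 0], -0.1],
    [[-0.06, -0.4, 0], -0.2],
    [[-0.1, -0.6, 0], -0.3],
    [[-0.13, -0.8, 0], -0.4],
    [[-0.16, -0.95, 0], -0.5],
    [[-0.16, -0.95, 0], -0.6],
    [[-0.16, -0.95, 0], -0.7],
    [[-0.16, -0.95, 0], -0.8]
  ]
}}

```text
time_s: 7.3
eef_pos: [0.4662, 0.2091, 0.3217]
eef_rot: [-0.001, 0.838, 0.546, -0.001]
wrist_force: [-0.9, 0.3, -1.2]
opening: 0.154
```

```bash
python3 - <<'E'
from h import *
print(ray("top",[(180.3,286.4)],.0175))
step((.468,.324,.12),np.radians(26.2)); print(get_obs()["opening"])
E
```

```text
[[0.4701865 0.323406  0.0175   ]]
grasp [0.4658 0.209  0.1667] psi -0.416 shift [ 0.425 -0.177  0.187] turn -0.556 q6 0.61 t 7.3
0.15410849210720667
```

{"name": "drive_tool", "arguments": {
  "increments": [
    [[0.1, -0.04, 0], -0.1],
    [[0.3, -0.12, 0], -0.2],
    [[0.43, -0.17, 0.05], -0.3],
    [[0.43, -0.17, 0.1], -0.4],
    [[0.43, -0.17, 0.187], -0.5],
    [[0.43, -0.17, 0.187], -0.556],
    [[0.43, -0.17, 0.187], -0.556],
    [[0.43, -0.17, 0.187], -0.556]
  ]
}}

```text
time_s: 8.3
eef_pos: [0.4721, 0.3244, 0.2762]
eef_rot: [-0.0, 0.532, 0.847, -0.0]
wrist_force: [0.3, 0.8, -0.6]
opening: 0.155
```

```bash
python3 - <<'E'
from h import *
step((.4695,.3235,.056),np.radians(26.2)); print(get_obs()["opening"])
s=camera("side"); t=camera("top"); cv2.imwrite("pics/s4.png",s)
A=cv2.resize(s[180:260,200:300],None,fx=4,fy=4); B=cv2.resize(t[245:325,140:240],None,fx=4,fy=4)
cv2.imwrite("pics/c4.png",np.hstack([A,B]))
E
```

```text
grasp [0.472  0.3243 0.1212] psi 0.449 shift [ 0.001 -0.01   0.261] turn -0.005 q6 -0.05 t 8.3
0.15475152715423213
```

View pics/c4.png

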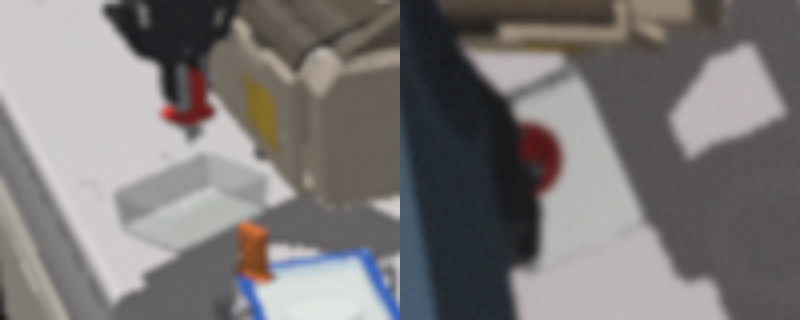

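```bash
python3 - <<'E'
from h import *
# side rim corners: left(115,190) back(205,152) right(270,178) front-floor(180,250)
P=np.array([(115,190),(205,152),(270,178)])/4+[200,180]
print(ray("side",P,.035).round(4)); print(ray("side",np.array([(118,212),(180,250),(262,205)])/4+[200,180],0.).round(4))
E
```

```text
[[0.4119 0.3357 0.035 ]
 [0.4976 0.3785 0.035 ]
 [0.5308 0.3064 0.035 ]]
[[0.4188 0.3688 0.    ]
 [0.4467 0.2803 0.    ]
 [0.5301 0.3326 0.    ]]
```

{"name": "drive_tool", "arguments": {
  "increments": [
    [[0, -0.01, 0.06], 0],
    [[0, -0.01, 0.12], 0],
    [[0, -0.01, 0.18], 0],
    [[0, -0.01, 0.22], 0],
    [[0, -0.01, 0.25], 0],
    [[0, -0.01, 0.26], 0],
    [[0, -0.01, 0.265], 0],
    [[0, -0.01, 0.265], 0]
  ]
}}

```text
time_s: 9.4
eef_pos: [0.4701, 0.3234, 0.2108]
eef_rot: [0.0, 0.531, 0.847, 0.0]
wrist_force: [-0.9, -0.1, 0.1]
opening: 0.153
```

{"name": "drive_tool", "arguments": {
  "increments": [
    [[0, 0, 0], 0],
    [[0, 0, 0], 0],
    [[0, 0, 0], 0],
    [[0, 0, 0], 0],
    [[0, 0, 0], 0],
    [[0, 0, 0], 0],
    [[0, 0, -0.1], 0],
    [[0, 0, -0.3], 0]
  ],
  "claw": 0.55
}}

```text
time_s: 10.4
eef_pos: [0.469, 0.3229, 0.284]
eef_rot: [-0.002, 0.531, 0.847, -0.002]
wrist_force: [0.6, -0.7, -0.2]
opening: 0.454
```

```bash
python3 - <<'E'
from h import *
o=get_obs();print(o["opening"],o["wrist_force"])
a=np.radians(-6.6);M=np.array([[np.cos(a),-np.sin(a)],[np.sin(a),np.cos(a)]]); print("diag dir to far corner",M@[.5077,-.8615])
step((.464,.142,.13),np.radians(23.4))
E
```

```text
0.453938851771432 [ 0.59217074 -0.71576124 -0.15056608]
diag dir to far corner [ 0.405317   -0.91414423]
grasp [0.4683 0.3225 0.129 ] psi 0.451 shift [-0.643 -0.33  -0.003] turn 0.027 q6 -0.06 t 10.4
```

{"name": "drive_tool", "arguments": {
  "increments": [
    [[-0.1, -0.05, -0.02], 0.027],
    [[-0.3, -0.15, 0], 0.027],
    [[-0.5, -0.25, 0], 0.027],
    [[-0.643, -0.33, 0], 0.027],
    [[-0.643, -0.33, 0], 0.027],
    [[-0.643, -0.33, 0], 0.027],
    [[-0.643, -0.33, 0], 0.027],
    [[-0.643, -0.33, 0], 0.027]
  ]
}}

```text
time_s: 11.4
eef_pos: [0.4657, 0.1436, 0.2854]
eef_rot: [-0.0, 0.548, 0.836, 0.0]
wrist_force: [-0.2, 0.0, 0.6]
opening: 0.453
```

```bash
python3 - <<'E'
from h import *
step((.464,.142,.064),np.radians(23.4))
s=camera("side"); t=camera("top"); cv2.imwrite("pics/s5.png",s)
A=cv2.resize(s[180:280,215:315],None,fx=4,fy=4); B=cv2.resize(t[235:335,140:240],None,fx=4,fy=4)
cv2.imwrite("pics/c5.png",np.hstack([A,B]))
E
```

```text
grasp [0.4657 0.1436 0.1304] psi 0.41 shift [-0.003 -0.009  0.266] turn 0.001 q6 -0.36 t 11.4
```

View pics/c5.png

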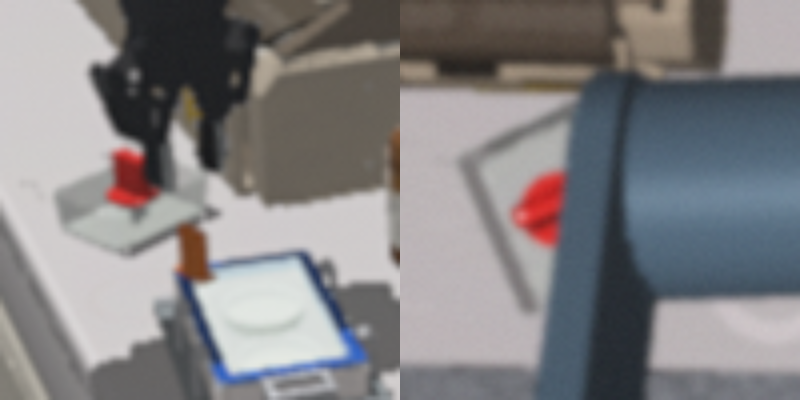

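The knob stands upright in the box (crop (130,180)) and the fingers are above the orange tab (crop (195,250)). Descending onto the tab.

{"name": "drive_tool", "arguments": {
  "increments": [
    [[-0.003, -0.009, 0.06], 0],
    [[-0.003, -0.009, 0.12], 0],
    [[-0.003, -0.009, 0.18], 0],
    [[-0.003, -0.009, 0.23], 0],
    [[-0.003, -0.009, 0.26], 0],
    [[-0.003, -0.009, 0.26], 0],
    [[-0.003, -0.009, 0.26], 0],
    [[-0.003, -0.009, 0.26], 0]
  ]
}}

```text
time_s: 12.5
eef_pos: [0.4643, 0.1412, 0.221]
eef_rot: [0.0, 0.549, 0.836, 0.0]
wrist_force: [-0.5, 0.1, 0.6]
opening: 0.452
```

{"name": "drive_tool", "arguments": {
  "increments": [
    [[0, 0, 0], 0],
    [[0, 0, 0], 0],
    [[0, 0, 0], 0],
    [[0, 0, 0], 0],
    [[0, 0, 0], 0],
    [[0, 0, 0], 0],
    [[0, 0, 0], 0],
    [[0, 0, 0], 0]
  ],
  "claw": 1
}}

```text
time_s: 13.5
eef_pos: [0.4644, 0.1412, 0.2209]
eef_rot: [0.001, 0.549, 0.836, 0.0]
wrist_force: [3.7, -0.2, 5.7]
opening: 0.096
```

```bash
python3 - <<'E'
from h import *
o=get_obs();print(o["opening"],o["wrist_force"],o["torque"])
d=np.array([.4053,-.9141])
for th in (.05,.1,.15,.2,.25,.3,.33):
    h=.177*np.cos(th)-.026*np.sin(th)-.177; z=.177*np.sin(th)+.026*np.cos(th)-.026
    T=rot(o["eef_rot"]); print(th,(T.T@np.r_[-h*d,z]/.25).round(3))
step((.464,.142,.064),np.radians(23.4))
E
```

```text
0.09583229040404567 [ 3.69706614 -0.23617954  5.67285202] [ 0.07372655 -0.36934451  0.10752221]
0.05 [-0.006  0.    -0.035]
0.1 [-0.014  0.    -0.07 ]
0.15 [-0.024  0.    -0.105]
0.2 [-0.035  0.    -0.139]
0.25 [-0.048  0.001 -0.172]
0.3 [-0.062  0.001 -0.205]
0.33 [-0.072  0.001 -0.224]
grasp [0.4646 0.1412 0.0659] psi 0.409 shift [ 0.004 -0.001  0.008] turn 0.0 q6 -0.36 t 13.5
```

{"name": "drive_tool", "arguments": {
  "increments": [
    [[-0.002, 0, -0.012], 0],
    [[-0.004, 0, -0.024], 0],
    [[-0.006, 0, -0.036], 0],
    [[-0.009, 0, -0.05], 0],
    [[-0.013, 0, -0.064], 0],
    [[-0.016, 0, -0.078], 0],
    [[-0.02, 0, -0.092], 0],
    [[-0.024, 0, -0.105], 0]
  ]
}}

```text
time_s: 14.5
eef_pos: [0.4662, 0.1356, 0.2469]
eef_rot: [-0.0, 0.549, 0.836, -0.0]
wrist_force: [0.6, -0.7, -1.0]
opening: 0.101
```

```bash
python3 - <<'E'
from h import *
o=get_obs();print(o["opening"],o["wrist_force"],o["torque"],o["eef_rot"])
step((.464,.142,.064),np.radians(23.4))
s=camera("side"); t=camera("top"); cv2.imwrite("pics/s6.png",s)
cv2.imwrite("pics/c6.png",cv2.resize(s[205:305,225:325],None,fx=5,fy=5,interpolation=cv2.INTER_CUBIC))
E
```

```text
0.10053924962767921 [ 0.61735223 -0.71506498 -1.02055838] [ 0.05195874  0.01072487 -0.04676046] [-1.67309946e-04  5.48931868e-01  8.35867061e-01 -1.81478176e-04]
grasp [0.4661 0.1356 0.0919] psi 0.409 shift [0.027 0.002 0.112] turn 0.0 q6 -0.37 t 14.5
```

View pics/c6.png

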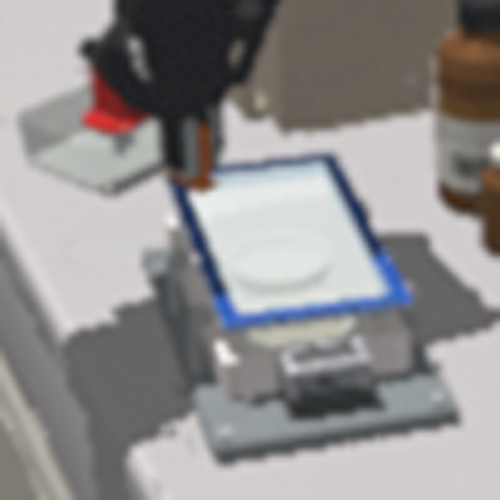

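```bash
python3 - <<'E'
from h import *
g=np.array([.4661,.1356,.0919]); a=np.radians(-6.6)
M=R.from_euler("z",a).as_matrix()
ax=np.array([np.cos(np.radians(30)),np.sin(np.radians(30)),0]) # cover-frame pivot axis
for th in(0,.03,.06,.09,.12,.15):
    Rt=M@R.from_rotvec(ax*th).as_matrix()
    P=[g+Rt@(np.array(c)-[-.036,.070,.030]) for c in((.05,-.085,.004),(-.05,-.085,.004),(.05,.085,.004))]
    print(th,((proj("side",P)-[225,205])*5).round(0).tolist(), (P[0][2]).round(4), "tilt->tab up", (Rt@ax).round(2), (Rt@[-.05,.085,0])[2].round(3))
# seated
c=np.array([.4924,.0693,0]); P=[c+M@np.array(k) for k in((.05,-.085,.04),(-.05,-.085,.04),(.05,.085,.04))]
print("seated",((proj("side",P)-[225,205])*5).round(0).tolist())
E
```

```text
0 [[412.0, 286.0], [221.0, 316.0], [334.0, 150.0]] 0.0659 tilt->tab up [0.92 0.4  0.  ] 0.0
0.03 [[411.0, 295.0], [221.0, 322.0], [333.0, 151.0]] 0.0606 tilt->tab up [0.92 0.4  0.  ] 0.003
0.06 [[410.0, 303.0], [220.0, 327.0], [332.0, 152.0]] 0.0553 tilt->tab up [ 0.92  0.4  -0.  ] 0.006
0.09 [[409.0, 311.0], [219.0, 333.0], [331.0, 153.0]] 0.0501 tilt->tab up [ 0.92  0.4  -0.  ] 0.009
0.12 [[407.0, 319.0], [218.0, 339.0], [330.0, 154.0]] 0.0449 tilt->tab up [ 0.92  0.4  -0.  ] 0.012
0.15 [[405.0, 327.0], [217.0, 344.0], [329.0, 155.0]] 0.0397 tilt->tab up [0.92 0.4  0.  ] 0.015
seated [[405.0, 324.0], [217.0, 354.0], [329.0, 185.0]]
```

The near edge sits at (225,325)–(410,298) in the crop. Computed, that is only about 0.045 rad of tilt with the far corner already about 18 mm up, so the grip was too stiff and the cover came up almost level. I'll put it back, press it seated, and peel again with a small pad overlap so the tab can pivot.

{"name": "drive_tool", "arguments": {
  "increments": [
    [[0.008, 0, 0.03], 0],
    [[0.016, 0, 0.06], 0],
    [[0.024, 0, 0.08], 0],
    [[0.024, 0, 0.09], 0],
    [[0.024, 0, 0.098], 0],
    [[0.024, 0, 0.105], 0],
    [[0.024, 0, 0.108], 0],
    [[0.024, 0, 0.11], 0]
  ]
}}

```text
time_s: 15.6
eef_pos: [0.4649, 0.1415, 0.2214]
eef_rot: [0.001, 0.548, 0.836, 0.0]
wrist_force: [-8.6, -0.4, 29.4]
opening: 0.096
```

```bash
cat >> h.py <<'E'
def cov():
    s=camera("side"); m=mask(s,(100,110,40),(125,255,255),(240,215,325,300)); c=big(m)
    e=cv2.boxPoints(cv2.minAreaRect(c)); 
    h=cv2.approxPolyDP(cv2.convexHull(c),3,True)[:,0]; print("side corners",h.tolist()); return s
E
python3 - <<'E'
from h import *
o=get_obs();print(o["opening"],o["wrist_force"],o["torque"])
step((.464,.142,.064),np.radians(23.4))
s=cov(); cv2.imwrite("pics/s7.png",s)
im=cv2.imread("pics/side0.png")
for f in("side0","s5","s6"):
    m=mask(cv2.imread(f"pics/{f}.png"),(100,110,40),(125,255,255),(240,215,325,300)); print(f,cv2.approxPolyDP(cv2.convexHull(big(m)),3,True)[:,0].tolist())
E
```

```text
0.09577224115758837 [-8.56716237 -0.42890855 29.40246684] [-0.56420373  1.27801302  0.17719952]
grasp [0.4652 0.1414 0.0664] psi 0.41 shift [ 0.004 -0.004  0.009] turn 0.001 q6 -0.36 t 15.6
side corners [[305, 266], [271, 272], [260, 250], [291, 244]]
side0 [[289, 243], [305, 270], [297, 270]]
s5 [[291, 244], [306, 269], [290, 271]]
s6 [[306, 265], [271, 270], [260, 243], [291, 238]]
```

{"name": "drive_tool", "arguments": {
  "increments": [
    [[0, 0, 0], 0],
    [[0, 0, 0], 0],
    [[0, 0, 0], 0],
    [[0, 0, 0], 0],
    [[0, 0, -0.05], 0],
    [[0, 0, -0.15], 0],
    [[0, 0, -0.2], 0],
    [[0, 0, -0.2], 0]
  ],
  "claw": 0.55
}}

```text
time_s: 16.65
eef_pos: [0.4645, 0.1412, 0.2705]
eef_rot: [0.001, 0.549, 0.836, 0.001]
wrist_force: [-0.3, -0.4, -0.3]
opening: 0.449
```

```bash
python3 - <<'E'
from h import *
o=get_obs();print(o["opening"],o["wrist_force"])
s=cov()
a=np.radians(-6.6);M=R.from_euler("z",a).as_matrix()
for p in((.02,-.055,0),(0,0,0)): 
    w=np.array([.4924,.0693,0])+M@p; print(w); step(np.r_[w[:2],.085],np.radians(23.4))
E
```

```text
0.4492899960157235 [-0.25658443 -0.36862332 -0.33589553]
side corners [[306, 265], [271, 272], [261, 250], [292, 245]]
[0.50594591 0.01236575 0.        ]
grasp [0.4643 0.1412 0.1146] psi 0.409 shift [-0.539 -0.052  0.118] turn 0.0 q6 -0.36 t 16.7
[0.4924 0.0693 0.    ]
grasp [0.4643 0.1412 0.1146] psi 0.409 shift [-0.308 -0.011  0.118] turn 0.0 q6 -0.36 t 16.7
```

{"name": "drive_tool", "arguments": {
  "increments": [
    [[-0.2, -0.02, 0], 0],
    [[-0.4, -0.04, 0], 0],
    [[-0.54, -0.052, 0], 0],
    [[-0.54, -0.052, 0], 0],
    [[-0.54, -0.052, 0.06], 0],
    [[-0.54, -0.052, 0.12], 0],
    [[-0.54, -0.052, 0.14], 0],
    [[-0.54, -0.052, 0.16], 0]
  ],
  "claw": 1
}}

```text
time_s: 17.7
eef_pos: [0.5055, 0.0127, 0.2285]
eef_rot: [-0.0, 0.549, 0.836, -0.0]
wrist_force: [0.1, 0.0, 0.4]
opening: -0.001
```

```bash
python3 - <<'E'
from h import *
o=get_obs();print(o["opening"],o["wrist_force"])
step((.506,.0124,.058))
E
```

```text
-0.001263321303270497 [0.1214421  0.03198912 0.39401628]
grasp [0.5054 0.0127 0.0735] psi 0.41 shift [-0.002  0.002  0.062] turn 0.0 q6 -0.62 t 17.7
```

Press down slowly at the far half.

{"name": "drive_tool", "arguments": {
  "increments": [
    [[0, 0, 0.01], 0],
    [[0, 0, 0.02], 0],
    [[0, 0, 0.03], 0],
    [[0, 0, 0.04], 0],
    [[0, 0, 0.048], 0],
    [[0, 0, 0.055], 0],
    [[0, 0, 0.058], 0],
    [[0, 0, 0.062], 0]
  ]
}}

```text
time_s: 18.7
eef_pos: [0.5065, 0.012, 0.2149]
eef_rot: [0.001, 0.549, 0.836, 0.001]
wrist_force: [0.5, -0.2, 0.4]
opening: -0.001
```

```bash
python3 - <<'E'
from h import *
o=get_obs();print(o["opening"],o["wrist_force"],o["torque"])
step((.506,.0124,.058)); s=cov()
E
```

```text
-0.0012854801027199143 [ 0.47402949 -0.20666117  0.43537656] [-0.04836606 -0.04257113 -0.03267427]
grasp [0.507  0.0119 0.0599] psi 0.409 shift [ 0.003 -0.003  0.007] turn 0.0 q6 -0.62 t 18.7
side corners [[260, 249], [272, 274]]
```

{"name": "drive_tool", "arguments": {
  "increments": [
    [[0, 0, 0.003], 0],
    [[0, 0, 0.006], 0],
    [[0, 0, 0.009], 0],
    [[0, 0, 0.012], 0],
    [[0, 0, 0.014], 0],
    [[0, 0, 0.016], 0],
    [[0, 0, 0.016], 0],
    [[0, 0, 0.016], 0]
  ]
}}

```text
time_s: 19.75
eef_pos: [0.5063, 0.0121, 0.2133]
eef_rot: [0.0, 0.549, 0.836, -0.0]
wrist_force: [-15.3, 1.3, 40.3]
opening: -0.002
```

```bash
python3 - <<'E'
from h import *
o=get_obs();print(o["opening"],o["wrist_force"],o["torque"])
step((.506,.0124,.058)); s=camera("side"); cv2.imwrite("pics/c8.png",cv2.resize(s[205:305,225:325],None,fx=5,fy=5,interpolation=cv2.INTER_CUBIC))
E
```

```text
-0.0018638916485492478 [-15.25825785   1.30618925  40.31103294] [0.30587827 2.60217438 0.0231759 ]
grasp [0.5062 0.012  0.0583] psi 0.409 shift [ 0.002 -0.     0.001] turn 0.0 q6 -0.62 t 19.75
```

View pics/c8.png

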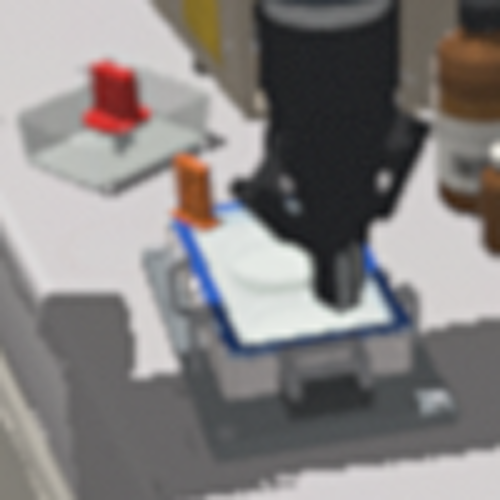

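The cover is seated again: the near edge at (225,350)–(408,325) in the crop matches the seated prediction. I'll lift off and move to grip only the tab's inner upper end.

{"name": "drive_tool", "arguments": {
  "increments": [
    [[0, 0, -0.05], 0],
    [[0, 0, -0.15], 0],
    [[0, 0, -0.22], 0],
    [[0, 0, -0.22], 0],
    [[0, 0, -0.22], 0],
    [[0, 0, -0.22], 0],
    [[0, 0, -0.22], 0],
    [[0, 0, -0.22], 0]
  ],
  "claw": 0.6
}}

```text
time_s: 20.8
eef_pos: [0.5056, 0.0121, 0.2643]
eef_rot: [-0.0, 0.549, 0.836, -0.0]
wrist_force: [-0.0, 0.5, -0.5]
opening: 0.4
```

```bash
python3 - <<'E'
from h import *
s=camera("side"); 
m=mask(s,(4,150,60),(18,255,255),(250,225,275,255)); t=big(m); print("tab side px",t.mean(0),t.min(0),t.max(0))
m0=mask(cv2.imread("pics/side0.png"),(4,150,60),(18,255,255),(250,225,275,255)); t=big(m0); print("before",t.mean(0),t.min(0),t.max(0))
step((.4717,.1246,.088),np.radians(23.4))
E
```

```text
tab side px [263.32258065 243.09677419] [260 236] [267 249]
before [262.78125 242.8125 ] [260 236] [266 249]
grasp [0.5056 0.0121 0.1094] psi 0.409 shift [0.467 0.054 0.086] turn 0.0 q6 -0.62 t 20.85
```

{"name": "drive_tool", "arguments": {
  "increments": [
    [[0.2, 0.02, -0.02], 0],
    [[0.4, 0.04, -0.02], 0],
    [[0.467, 0.054, -0.02], 0],
    [[0.467, 0.054, 0], 0],
    [[0.467, 0.054, 0.04], 0],
    [[0.467, 0.054, 0.086], 0],
    [[0.467, 0.054, 0.086], 0],
    [[0.467, 0.054, 0.086], 0]
  ]
}}

```text
time_s: 21.85
eef_pos: [0.4719, 0.1241, 0.243]
eef_rot: [-0.0, 0.549, 0.836, -0.0]
wrist_force: [0.1, 0.5, 0.3]
opening: 0.399
```

```bash
python3 - <<'E'
from h import *
step((.4717,.1246,.088),np.radians(23.4))
E
```

```text
grasp [0.4718 0.1241 0.088 ] psi 0.408 shift [ 0.002  0.    -0.   ] turn -0.0 q6 -0.39 t 21.85
```

{"name": "drive_tool", "arguments": {
  "increments": [
    [[0, 0, 0], 0],
    [[0, 0, 0], 0],
    [[0, 0, 0], 0],
    [[0, 0, 0], 0],
    [[0, 0, 0], 0],
    [[0, 0, 0], 0],
    [[0, 0, 0], 0],
    [[0, 0, 0], 0]
  ],
  "claw": 1
}}

```text
time_s: 22.85
eef_pos: [0.472, 0.1247, 0.2435]
eef_rot: [0.0, 0.549, 0.836, 0.0]
wrist_force: [2.0, 3.5, 5.8]
opening: 0.066
```

```bash
python3 - <<'E'
from h import *
o=get_obs();print(o["opening"],o["wrist_force"],o["torque"])
for th in (.05,.1,.15,.2,.25,.3,.33):
    h=.166*np.cos(th)-.038*np.sin(th)-.166; z=.166*np.sin(th)+.038*np.cos(th)-.038
    print(th,np.round([h/.25,-z/.25],3))
E
```

```text
0.06591806034323876 [1.95124014 3.46928289 5.83829619] [ 0.51196557 -0.15872221  0.03441998]
0.05 [-0.008 -0.033]
0.1 [-0.018 -0.066]
0.15 [-0.03  -0.098]
0.2 [-0.043 -0.129]
0.25 [-0.058 -0.16 ]
0.3 [-0.075 -0.189]
0.33 [-0.085 -0.207]
```

{"name": "drive_tool", "arguments": {
  "increments": [
    [[-0.002, 0, -0.008], 0],
    [[-0.004, 0, -0.016], 0],
    [[-0.006, 0, -0.024], 0],
    [[-0.008, 0, -0.033], 0],
    [[-0.01, 0, -0.041], 0],
    [[-0.013, 0, -0.05], 0],
    [[-0.015, 0, -0.058], 0],
    [[-0.018, 0, -0.066], 0]
  ]
}}

```text
time_s: 23.85
eef_pos: [0.4733, 0.1203, 0.2598]
eef_rot: [-0.0, 0.549, 0.836, -0.0]
wrist_force: [-2.2, 2.8, -1.6]
opening: 0.065
```

```bash
python3 - <<'E'
from h import *
o=get_obs();print(o["opening"],o["wrist_force"],o["torque"],o["eef_pos"]+rot(o["eef_rot"])@[0,0,.155])
s=cov(); cv2.imwrite("pics/s9.png",s)
E
```

```text
0.06454651225326395 [-2.19529866  2.81960869 -1.5763292 ] [0.388866   0.31386982 0.00122353] [0.47311876 0.12030412 0.10476821]
side corners [[307, 270], [271, 274], [260, 245], [298, 255]]
```

The far corner is still at its seated pixel (307,270) while the tab end has risen. Continuing the peel.

{"name": "drive_tool", "arguments": {
  "increments": [
    [[-0.003, 0, -0.008], 0],
    [[-0.006, 0, -0.016], 0],
    [[-0.009, 0, -0.024], 0],
    [[-0.012, 0, -0.032], 0],
    [[-0.015, 0, -0.04], 0],
    [[-0.018, 0, -0.048], 0],
    [[-0.022, 0, -0.056], 0],
    [[-0.025, 0, -0.063], 0]
  ]
}}

```text
time_s: 24.9
eef_pos: [0.476, 0.1147, 0.2756]
eef_rot: [-0.0, 0.549, 0.836, 0.0]
wrist_force: [-1.6, 2.5, -0.3]
opening: 0.068
```

```bash
python3 - <<'E'
from h import *
o=get_obs();print(o["opening"],o["wrist_force"],o["torque"],o["eef_pos"]+rot(o["eef_rot"])@[0,0,.155])
s=cov(); cv2.imwrite("pics/s10.png",s)
E
```

```text
0.06846659130781972 [-1.59619704  2.47486495 -0.28029751] [0.55258284 0.26991916 0.00236535] [0.47601255 0.11466043 0.12056894]
side corners [[260, 240], [298, 253], [307, 269], [271, 272]]
```

{"name": "drive_tool", "arguments": {
  "increments": [
    [[-0.004, 0, -0.008], 0],
    [[-0.008, 0, -0.016], 0],
    [[-0.012, 0, -0.024], 0],
    [[-0.016, 0, -0.031], 0],
    [[-0.02, 0, -0.039], 0],
    [[-0.024, 0, -0.046], 0],
    [[-0.028, 0, -0.053], 0],
    [[-0.032, 0, -0.06], 0]
  ]
}}

```text
time_s: 25.95
eef_pos: [0.4792, 0.1074, 0.2906]
eef_rot: [-0.0, 0.549, 0.836, 0.0]
wrist_force: [-1.5, 3.9, -0.6]
opening: 0.063
```

```bash
python3 - <<'E'
from h import *
o=get_obs();print(o["opening"],o["wrist_force"],o["torque"],o["eef_pos"]+rot(o["eef_rot"])@[0,0,.155])
s=cov(); cv2.imwrite("pics/s11.png",s); cv2.imwrite("pics/c11.png",cv2.resize(s[195:305,225:325],None,fx=5,fy=5,interpolation=cv2.INTER_CUBIC))
E
```

```text
0.06329491879198806 [-1.52761077  3.93284986 -0.56394058] [ 0.8995323   0.33947305 -0.0247304 ] [0.47919369 0.10739585 0.13556689]
side corners [[293, 235], [306, 270], [271, 272], [261, 234]]
```

View pics/c11.png

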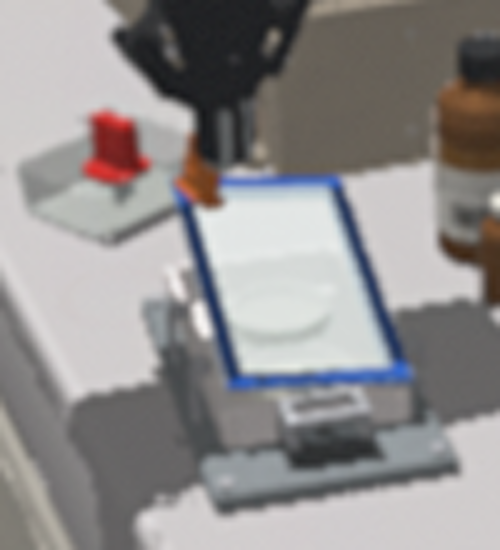

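The cover is tilted about 0.3 rad, the tab corner is high, and the far corner is still seated at (408,372) in the crop. Now lifting off.

{"name": "drive_tool", "arguments": {
  "increments": [
    [[0.005, 0, -0.03], 0],
    [[0.01, 0, -0.08], 0],
    [[0.01, 0, -0.15], 0],
    [[0.01, 0, -0.25], 0],
    [[0.01, 0, -0.35], 0],
    [[0.01, 0, -0.4], 0],
    [[0.01, 0, -0.4], 0],
    [[0.01, 0, -0.4], 0]
  ]
}}

```text
time_s: 27.0
eef_pos: [0.4779, 0.1096, 0.3896]
eef_rot: [-0.001, 0.549, 0.836, -0.0]
wrist_force: [-0.5, -0.5, -1.0]
opening: 0.067
```

```bash
cat >> h.py <<'E'
def tri(uv_s,uv_t):
    A=[];b=[]
    for n,uv in(("side",uv_s),("top",uv_t)):
        o=get_calibration(n)["origin"]; d=ray(n,[uv],0)[0]-o; d/=np.linalg.norm(d); Q=np.eye(3)-np.outer(d,d); A.append(Q); b.append(Q@o)
    return np.linalg.lstsq(np.vstack(A),np.hstack(b),rcond=None)[0]
E
python3 - <<'E'
from h import *
o=get_obs();print(o["opening"],o["wrist_force"],o["torque"])
print("front edge",ray("top",[(60,325),(140,325)],0)[:,:2],"machine",ray("top",[(60,253),(140,252)],0.05)[:,:2], "px of",proj("top",[(.45,.58,0),(.42,.42,0),(.53,.6,0)]))
step((.45,.58,.236),np.radians(23.4))
s=camera("side"); m=mask(s,(100,110,40),(125,255,255),(230,170,335,300)); print(cv2.approxPolyDP(cv2.convexHull(big(m)),3,True)[:,0].tolist())
cv2.imwrite("pics/s12.png",s); cv2.imwrite("pics/t12.png",camera("top"))
E
```

```text
0.06712287616581507 [-0.53903245 -0.54383424 -1.03667304] [0.05793227 0.00646226 0.03387184]
front edge [[0.3745177  0.60210931]
 [0.37849234 0.41635117]] machine [[0.53870459 0.59335698]
 [0.545476   0.41191415]] px of [[ 72.57347759 292.77717513]
 [139.75882218 307.11518472]
 [ 67.27927172 258.85611604]]
grasp [0.4777 0.1096 0.2346] psi 0.409 shift [ 1.771  0.646 -0.006] turn 0.0 q6 -0.43 t 27.0
[[309, 223], [272, 228], [260, 204], [292, 199]]
```

```bash
python3 - <<'E'
from h import *
from scipy.optimize import least_squares
a=np.radians(-6.6)
obs=np.array([(309,223),(272,228),(260,204),(292,199)],float)
C=np.array([(.05,-.085,.004),(-.05,-.085,.004),(-.05,.085,.004),(.05,.085,.004)])
def f(p): return (proj("side",p[:3]+C@R.from_euler("xyz",[p[3],p[4],p[5]]).as_matrix().T)-obs).ravel()
# position fixed by tab grasp: patch (tab pt + 10.5mm*d + 12mm)
g=np.array([.4777,.1096,.2346]); d=np.array([.5077,-.8615,0])
pt=np.array([-.036,.070,.030])+.0185*d+[0,0,.018]
ax=np.array([np.cos(np.radians(30)),.5,0])
for th in(-.1,0,.05,.1,.2,.3):
    Rt=R.from_euler("z",a)*R.from_rotvec(ax*th)
    print(th,proj("side",g+Rt.apply(C-pt)).round(0).tolist())
E
```

```text
-0.1 [[310.0, 213.0], [270.0, 220.0], [258.0, 201.0], [294.0, 195.0]]
0 [[309.0, 219.0], [269.0, 224.0], [257.0, 200.0], [293.0, 195.0]]
0.05 [[309.0, 222.0], [269.0, 226.0], [256.0, 199.0], [292.0, 195.0]]
0.1 [[308.0, 224.0], [268.0, 228.0], [256.0, 198.0], [292.0, 195.0]]
0.2 [[306.0, 229.0], [267.0, 231.0], [255.0, 196.0], [290.0, 195.0]]
0.3 [[304.0, 233.0], [265.0, 233.0], [254.0, 194.0], [289.0, 195.0]]
```

```bash
python3 - <<'E'
import cv2,numpy as np
s=cv2.imread("pics/s12.png");t=cv2.imread("pics/t12.png")
A=cv2.resize(s[165:285,220:340],None,fx=3.3,fy=3.3,interpolation=cv2.INTER_CUBIC);B=cv2.resize(t[225:335,220:360],None,fx=2.8,fy=2.8,interpolation=cv2.INTER_CUBIC)
o=np.zeros((396,800,3),np.uint8);o[:A.shape[0],:A.shape[1]]=A;o[:B.shape[0],404:404+B.shape[1]]=B;cv2.imwrite("pics/c12.png",o)
E
```

```text
(no output)
```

View pics/c12.png

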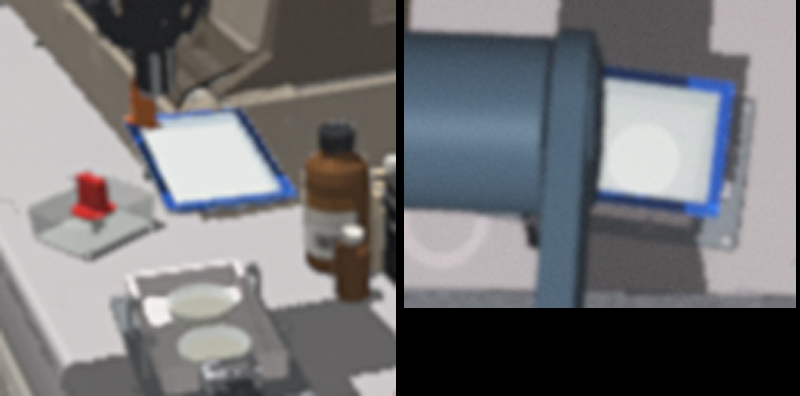

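The cover is off and nearly level (rim at (130,125)–(295,190) in the left crop), with both dishes still in the tray. Moving gently to the book.

```bash
python3 - <<'E'
from h import *
pt=np.array([-.036,.070])+.0185*np.array([.5077,-.8615]); a=np.radians(-6.6)
c=R.from_euler("z",a).as_matrix()[:2,:2]@(-pt); print(c)
step(np.r_[np.array([.501,-.2806])-c,.2346])
E
```

```text
[ 0.02021745 -0.05676216]
grasp [0.4776 0.1096 0.2343] psi 0.409 shift [-1.229e+00 -5.180e-01 -1.000e-03] turn 0.0 q6 -0.43 t 27.1
```

{"name": "drive_tool", "arguments": {
  "increments": [
    [[-0.03, -0.013, 0], 0],
    [[-0.1, -0.042, 0], 0],
    [[-0.2, -0.084, 0], 0],
    [[-0.31, -0.13, 0], 0],
    [[-0.42, -0.177, 0], 0],
    [[-0.53, -0.223, 0], 0],
    [[-0.62, -0.261, 0], 0],
    [[-0.67, -0.282, 0], 0]
  ]
}}

```text
time_s: 28.1
eef_pos: [0.4798, -0.0735, 0.3901]
eef_rot: [-0.0, 0.55, 0.835, -0.0]
wrist_force: [-0.2, 0.1, -0.4]
opening: 0.064
```

```bash
python3 - <<'E'
from h import *
step((.4808,-.2238,.2346),.409); o=get_obs(); print(o["opening"],o["wrist_force"],o["torque"])
E
```

```text
grasp [ 0.4797 -0.0735  0.2351] psi 0.407 shift [-0.554 -0.234  0.002] turn -0.001 q6 -0.8 t 28.1
0.06440673642013323 [-0.22859149  0.14149604 -0.36610544] [ 0.02035274 -0.02781333  0.02865666]
```

{"name": "drive_tool", "arguments": {
  "increments": [
    [[-0.06, -0.025, 0], 0],
    [[-0.16, -0.068, 0], 0],
    [[-0.27, -0.114, 0], 0],
    [[-0.37, -0.156, 0], 0],
    [[-0.46, -0.194, 0], 0],
    [[-0.52, -0.22, 0], 0],
    [[-0.55, -0.233, 0], 0],
    [[-0.554, -0.234, 0], 0]
  ]
}}

```text
time_s: 29.1
eef_pos: [0.4814, -0.2224, 0.3903]
eef_rot: [-0.0, 0.549, 0.836, 0.0]
wrist_force: [-0.0, 0.8, -0.8]
opening: 0.067
```

```bash
python3 - <<'E'
from h import *
step((.4808,-.2238,.2346),.409); o=get_obs(); print(o["opening"],o["wrist_force"],o["torque"])
s=camera("side");t=camera("top")
for n,i in(("side",s),("top",t)):
    m=mask(i,(100,110,40),(125,255,255),(240,170,480,340)); c=big(m); print(n,cv2.approxPolyDP(cv2.convexHull(c),3,True)[:,0].tolist())
g=np.array([.4808,-.2238,.2346]); pt=np.array([-.036,.070,.030])+.0185*np.array([.5077,-.8615,0])+[0,0,.018]; ax=np.array([.866,.5,0])
C=np.array([(.05,-.085,.004),(-.05,-.085,.004),(-.05,.085,.004),(.05,.085,.004)])
for th in(-.1,0,.1,.2):
    P=g+(R.from_euler("z",np.radians(-6.6))*R.from_rotvec(ax*th)).apply(C-pt); print(th,proj("side",P).round().tolist(),proj("top",P).round().tolist())
A=cv2.resize(s[200:400,240:440],None,fx=2,fy=2);B=cv2.resize(t[190:340,340:490],None,fx=2.667,fy=2.667)
cv2.imwrite("pics/c13.png",np.hstack([A,B[:400,:400]]))
E
```

```text
grasp [ 0.4814 -0.2224  0.2353] psi 0.408 shift [-0.004 -0.004  0.003] turn -0.0 q6 -1.07 t 29.1
0.06679040850536296 [-0.01369198  0.7544415  -0.78425402] [ 0.05539944  0.0043811  -0.02288236]
side [[403, 170], [478, 196], [479, 204], [405, 178]]
top [[430, 247], [414, 284], [417, 249]]
-0.1 [[381.0, 278.0], [329.0, 289.0], [305.0, 254.0], [349.0, 245.0]] [[506.0, 254.0], [501.0, 304.0], [416.0, 292.0], [421.0, 244.0]]
0 [[379.0, 285.0], [327.0, 293.0], [303.0, 252.0], [348.0, 245.0]] [[502.0, 256.0], [497.0, 305.0], [414.0, 293.0], [419.0, 244.0]]
0.1 [[376.0, 291.0], [325.0, 297.0], [302.0, 249.0], [346.0, 245.0]] [[496.0, 258.0], [493.0, 306.0], [412.0, 294.0], [417.0, 245.0]]
0.2 [[373.0, 296.0], [323.0, 301.0], [300.0, 247.0], [344.0, 244.0]] [[491.0, 260.0], [489.0, 307.0], [411.0, 295.0], [415.0, 246.0]]
```

View pics/c13.png

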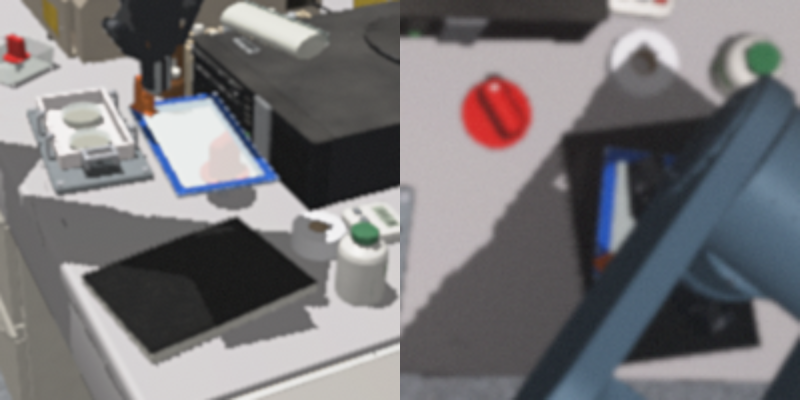

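Side crop: the cover is held level with its rim at (135,112)–(273,178), well above the book. The top view places it over the book's middle, the knob is in the box, and the dishes are in the tray. Handing in.

```bash
python3 - <<'E'
from h import *
print(hand_in()); o=get_obs(); print(o["time_s"],o["opening"],o["wrist_force"])
E
```

```text
the job is handed in; nothing more can be done
None
the job is handed in; nothing more can be done
```

I've handed the job in at about 29 s: the knob is in the clear box and the cover is held by its tab over the log book. The peel only went right on the second try.

- **Knob:** I turned the smaller red knob about 81° clockwise, lifted it out without resistance and left it standing in the clear box.
- **First peel attempt (failed):** The full-pad grip on the tab was too stiff. The cover came up almost level, with about 0.045 rad of tilt and the far corner already about 18 mm up. I put it back and pressed it home with the closed fingertips. That press briefly read 40 N vertically at the wrist, right at the 40 N figure, but the contact was at the fingertips rather than the gripper body.
- **Second peel:** I gripped only the inner upper end of the tab so the cover could pivot. The pictures showed the tab corner high at about 0.3 rad while the far corner stayed at its seated position. Then I lifted the cover off.
- **Last checks:** The cover is within about 0.1 rad of level, roughly 18 cm above the bench and over the middle of the book. The dishes are in their tray, and nothing else looked moved.
- **Disagreement:** The cover's left edge appeared 3 to 5 pixels off my prediction in the side view. I put that down to reading the picture.
- **Risks:** If the first, level lift counts against the required order, the second peel may not make up for it. I viewed 12 pictures, two past the budget.

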